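# Reset a tripped bench supply through its guarded well

## Task

The low-voltage supply unit on the lab bench has tripped. With the fingertips, push its sliding shutter fully aside, reach into the uncovered square well and gently press the sunken square reset key right down to its stop, let it come back up, then push the shutter fully shut over the well again. Do not press the round key in the other well, and leave everything else standing where it is: nothing is to be picked up.

Things in the scene. Friction and masses are not known exactly. Their poses are not given: they have to be found in the camera images.
- supply: Grey bench supply unit fixed to the bench, 180 (its x) x 270 (its y) x 64 mm high, flat top panel. Origin: centre of its underside. At yaw 0 its x points away from the robot, y to the left; yawed up to 0.35 rad; stands left or right. Steel shutter guides (6 wide, 6 high, 150 mm along y) at x = +-36; four brass terminals, 12 mm thick, 10 high, along x = -73.
- reset_well (a point): Centre of the mouth of the square reset well, at panel level (64 mm above the bench), at x = 0, y = -70 mm in the supply's frame; axes as the supply's. The well is 50 x 50 mm, edges along the supply's x and y, 34 mm deep, under the shutter.
- reset_top (a point): Centre of the top face of the white square reset key (30 x 30 mm). Released, it lies 22 mm below the panel. Goes down with the key.
- reset_key (a joint): Reset key's travel in m: 0 up, 0.006 fully down. A spring pushes it up (1.5 N to start it moving, 5 N at the stop).
- shutter (a joint): Shutter's travel in m along the supply's +y: 0 shut, centred over the reset well; 0.07 fully open, at its stop. Friction holds it where it is left (about 2 N to move). Starts shut or up to 12 mm open.
- tab_top (a point): Centre of the top of the black tab standing on the middle of the shutter, moving with it. Shutter: aluminium plate 64 (x) x 60 (y) x 3 mm lying on the panel; tab: a bar 50 mm along x, 10 along y, 14 high above the plate, top 17 mm above the panel. Push on its long sides, along the supply's y.
- zero_top (a point): Centre of the top face of the round zero-set key (diameter 30 mm), 22 mm below the panel at the bottom of the open round well (diameter 50 mm), at x = 0, y = +85 mm in the supply's frame. Leave alone.
- zero_key (a joint): Travel of the round zero-set key in m: 0 up, 0.006 down. Must stay up.
- lampholder_a: Loose lampholder with a small bulb, diameter 30, 29 mm high, standing on the supply's panel, near its far edge (around x = 66, y = 20 mm in the supply's frame). Origin: centre of its underside.
- lampholder_b: The same, standing on the wiring board. Origin: centre of its underside.
- cell_a: Loose round battery cell, diameter 33, 61 mm high, standing on the bench beyond the supply. Origin: centre of its underside.
- cell_b: The same, standing on the bench beyond the supply, to the other side.
- meter: Loose white panel meter, 90 x 100 x 50 mm with two 12 mm terminals on top, standing on the bench beyond the wiring board. Origin: centre of its underside.
- link: Loose copper link bar, 14 x 60 x 8 mm with two brass studs 6 mm high, lying on the wiring board. Origin: centre of its underside.
- board: Beige wiring board fixed to the bench, 170 x 210 x 18 mm, with steel posts 16 mm high; it stands on the side where the supply does not. Origin: centre of its underside.

How it is judged (in metres and radians):
On the way, in this order (a step that is already met when the one before it is completed fails the run):
1. the shutter is pushed aside, clear of the well (value of joint shutter above 0.055 m), for 0.1 s.
2. the reset key is pressed down to its stop with the shutter aside (value of joint reset_key above 0.005 m and value of joint shutter above 0.045 m), for 0.1 s.
3. the reset key has come back up (value of joint reset_key below 0.001 m), for 0.1 s.
4. the shutter is pushed shut again (value of joint shutter below 0.005 m), for 0.1 s.
At the end, for the whole second after the job is handed in: The reset key was pressed to within 1 mm of its 6 mm stop through the uncovered well and is up again; the shutter is shut to within 5 mm; the round key is up; every loose thing is within 20 mm of where it stood (value of joint shutter below 0.005 m and value of joint each of reset_key, zero_key below 0.001 m and not (distance of lampholder_a from where it was at the start of the episode above 0.02 m) and not (distance of lampholder_b from where it was at the start of the episode above 0.02 m) and not (distance of cell_a from where it was at the start of the episode above 0.02 m) and not (distance of cell_b from where it was at the start of the episode above 0.02 m) and not (distance of meter from where it was at the start of the episode above 0.02 m) and not (distance of link from where it was at the start of the episode above 0.02 m)); the robot touches nothing.
It fails at once if the round zero-set key is pressed (more than 2 mm) (value of joint zero_key above 0.002 m).
It fails at once if the reset key or the shutter is forced or squeezed (more than 45 N) (contact force between any of the arm, the fingers and reset_key above 45 N or contact force between any of the arm, the fingers and shutter above 45 N).
It fails at once if a loose thing is lifted, carried or knocked away (more than 20 mm) (distance of any of lampholder_a, lampholder_b, cell_a, cell_b, meter, link from where it was at the start of the episode above 0.02 m).
It also fails if it takes over 53 s, if anything falls off the work surface, if the arm or the gripper's body presses on something with over 40 N, if the wrist force passes 120 N, or if a joint passes its speed limit or range.

## Robot

A 7-joint arm with a two-finger parallel gripper is mounted at the origin on the work surface. World frame = base frame: x ahead of the robot, y to its left, z up, the work surface at z = 0. Lengths are in mm, angles in rad, forces in N, time in s.
With the tool pointing down it reaches from about 425 to 875 mm from the base axis. Payload 4.7 kg.
Tool frame: the origin (TCP) lies at the very end of the fingers, on their centre line; the grasp point (between the pads) lies manip.grip_point_offset behind it (manip.grip_point_offset is the distance from the TCP to the grasp point, in mm); z points along the fingers, x is the direction in which the jaws open and shut, and the axes are right-handed (so a half turn about z gives the same grasp; the last joint's range is limited). The gripper opens to 87 mm and grips with 3 to 60 N. Pads are 19 mm wide; open, the fingers measure 117 mm over their backs; the gripper's body (75 mm by 190 mm) begins 51 mm behind the grasp point.
Start: joints at [1.164, 0.321, -0.07, 1.45, 0.023, 1.371, -0.057], TCP at [265.502, -593.327, 194.787] pointing down, gripper open.
Joint ranges: [-2.86, 2.86], [-0.3, 2.09], [-1.38, 1.24], [0.06, 2.45], [-1.56, 4.7], [0.09, 2.05], [-2.69, 2.69]. Speed limits (rad/s): [2.57, 2.57, 3.14, 3.14, 3.14, 3.14, 3.14].

## Interface

Orientations are given as a rotation vector (axis times angle).
In Python, from plant import sensors, optics, hand_in, manip gives the robot as it stands.
- The arm moves only by the tool drive_tool, never from a script. Its argument "targets" is a list of rows, each a list of 2 entries, a list of its own where there are three numbers: the shift along the tool's x, y, z in cm, then the turn about the tool's z in degrees. In form: [[[tx, ty, tz], roll], ...]. A call has 1 to 20 rows; each row shifts and turns the commanded pose from where the row before left it, along the tool's axes as they then stand; what a row does not reach is not made up. A row lasts 1/12 s, in which the tool goes at most 41.7 mm and 7.16 degrees, less where a joint would pass 70% of its speed; a pose out of reach is approached as far as the arm can. A call is refused whole if a number of a shift passes 4.17 or a number of a turn 7.16, either way. A call with a gripper value outside its range is refused whole. "grip" is the closure, from -1 (fully open) to 1 (shut), set as the call begins (left out, the last holds). The fingers move at their own pace and stop on an object; the grip force is fixed at half the most. Time passes only in rows, so rows that do not move let the fingers close. It gives the time, the measured TCP pose, the force and the opening at its end, in the units of the state.
- sensors.state(): the state, without advancing time (a new reading comes with each control period).
- optics.snapshot(name): name is "side" or "top"; returns a dict with "color" (400x640x3 uint8, red, green, blue), "intrinsics" (3x3 intrinsics, pixels), "dist" ([k1, k2, p1, p2, k3] as OpenCV has them; the pictures are not rectified), "R" (3x3) and "t" (3): a world point X has camera coordinates R X + t. Camera axes: x right, y down, z forward; pixel columns grow to the right and rows downward; lengths in mm; the calibration is good to about 2 mm. A picture is of the moment at which its call begins. There is no depth.
- hand_in(): hands the job in, once; it reports no verdict.
The state is a dict: "t": time; "joint_pos": joint angles; "joint_vel": joint speeds; "joint_efforts": joint torques, N m; "tool_pos": TCP position; "tool_rot": TCP orientation; "force": force on the tool from outside, world axes, zero at the start; "torque": the same for the moment, N m; "opening": opening from 0.0 (shut) to 1.0 (fully open).
Only numpy, scipy, OpenCV 4.12 (cv2) and the standard library are available. Lean on these libraries where they do the work, as an engineer would, in place of code of your own. Each camera call takes 0.05 s, during which the arm holds its last target. There are 200 camera calls.

## Working session

There is one attempt and no reset: what is moved stays moved. The work goes in short steps, Python scripts to look and compute and a tool call to move; the robot and the scene stay as the last step left them, time stands still between calls to the robot, and variables do not carry over. Pictures are saved under pics/ and viewed, about 8 in all and at most 12, crops included, and the job is handed in when it is done.

Besides the shell and the picture viewer there is one more tool, called after ">>>" by a JSON object that holds its "op" and its "data", one argument or row to a line. drive_tool: Moves the arm, as the interface text tells. Its arguments: {"type":"object","properties":{"targets":{"type":"array"},"grip":{"type":"number"}},"required":["targets"]}

```bash
mkdir -p pics; python3 - <<'E'
from plant import sensors, optics, manip
import cv2
s=sensors.state(); print(s); print(manip.grip_point_offset)
for n in("top","side"):
    d=optics.snapshot(n); cv2.imwrite(f"pics/{n}0.png",d["color"][:,:,::-1]); print(n,d["intrinsics"],d["dist"],d["R"],d["t"])
E
```

```text
{'t': 0.0, 'joint_pos': array([ 1.16411114,  0.32180651, -0.07007054,  1.45169705,  0.02260284,
        1.37077063, -0.05688429]), 'joint_vel': array([-0.00142937, -0.00075463, -0.00070881,  0.00162907,  0.00056724,
       -0.00036956,  0.0001029 ]), 'joint_efforts': array([ 1.01428188e-03, -4.91284454e+01, -4.03661672e-01, -3.12524450e+01,
       -6.42792019e-02,  4.37740353e-02,  1.53005735e-04]), 'tool_pos': array([ 265.20484886, -592.77071715,  193.66108102]), 'tool_rot': array([-2.63562986e+00,  1.70796553e+00,  2.58338821e-03]), 'force': array([ 1.0284321 , -0.2824596 ,  1.30574767]), 'torque': array([ 0.01209418, -0.04205398, -0.01059309]), 'opening': 0.9988157046314959}
18.700000000000003
top [[391.67208894   0.         323.72262082]
 [  0.         391.67208894 195.51339233]
 [  0.           0.           1.        ]] [-0.01439156  0.          0.          0.          0.        ] [[ 3.27809369e-03 -9.99994354e-01  7.38509790e-04]
 [-9.93433689e-01 -3.34104398e-03 -1.14360581e-01]
 [ 1.14362403e-01 -3.58775806e-04 -9.93439033e-01]] [ -3.94390606 610.70402283 866.01910942]
side [[460.85149683   0.         319.39214612]
 [  0.         460.85149683 194.12979207]
 [  0.           0.           1.        ]] [-0.09766678  0.          0.          0.          0.        ] [[ 0.99628691 -0.08603012 -0.00334949]
 [-0.06829595 -0.76602797 -0.63916885]
 [ 0.05242197  0.63702431 -0.76905914]] [-613.0372844    99.93682646  968.80594762]
```

View pics/top0.png

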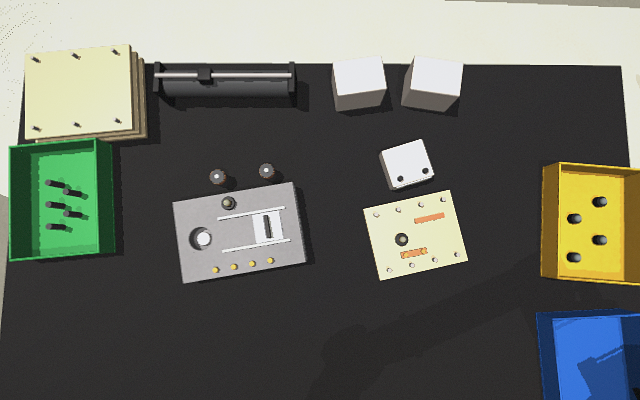

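View pics/side0.png

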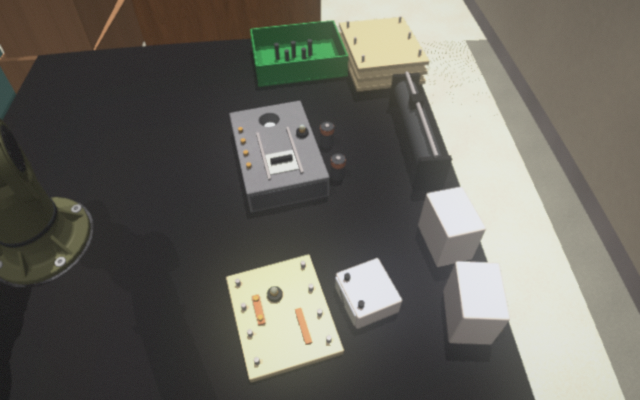

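The top view shows the supply on the left: panel corners are near (173,203), (293,182), (306,262) and (183,283), the round well is at (202,239), and the tab is at (267,227). The side view confirms this. I'll take an enlarged crop to get finer positions.

```bash
python3 - <<'E'
import cv2
a=cv2.imread("pics/top0.png")[165:295,165:315]; cv2.imwrite("pics/topc.png",cv2.resize(a,None,fx=5,fy=4.6,interpolation=cv2.INTER_CUBIC) if 0 else cv2.resize(a,None,fx=4.5,fy=4.5,interpolation=cv2.INTER_CUBIC))
E
```

```text
(no output)
```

View pics/topc.png

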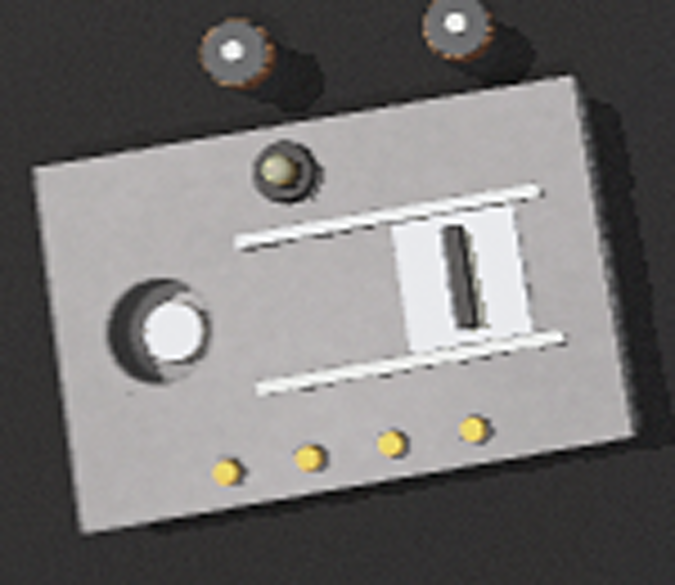

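```bash
cat >h.py <<'E'
import numpy as np,cv2
from scipy.optimize import least_squares
from plant import sensors, optics
def proj(d,P): return cv2.projectPoints(np.array(P,float).reshape(-1,3),cv2.Rodrigues(d["R"])[0],d["t"],d["intrinsics"],d["dist"])[0][:,0]
def back(d,px,z):
    u=cv2.undistortPoints(np.array(px,float).reshape(-1,1,2),d["intrinsics"],d["dist"])[:,0]
    r=np.c_[u,np.ones(len(u))]@d["R"]; c=-d["R"].T@d["t"]
    return c+r*((z-c[2])/r[:,2])[:,None]
def S(p,P):
    P=np.array(P,float).reshape(-1,3);c,s=np.cos(p[2]),np.sin(p[2])
    return np.c_[p[0]+c*P[:,0]-s*P[:,1],p[1]+s*P[:,0]+c*P[:,1],P[:,2]]
def inv(p,W):
    W=np.array(W,float).reshape(-1,3)-[p[0],p[1],0];c,s=np.cos(p[2]),np.sin(p[2])
    return np.c_[c*W[:,0]+s*W[:,1],-s*W[:,0]+c*W[:,1],W[:,2]]
E
python3 - <<'E'
from h import *
d=optics.snapshot("top")
f=lambda c:np.array(c,float)/4.5+165-.39
M=[[90,135,64],[90,-135,64],[-90,-135,64],[-90,135,64],[0,85,64]]
px=f([[33,168],[575,75],[635,435],[82,533],[160,331]])
r=least_squares(lambda p:(proj(d,S(p,M))-px).ravel(),[500,180,.1]); p=r.x;print(p.round(3)); print(r.fun.reshape(-1,2).round(2))
g=lambda c,z:inv(p,back(d,f(c),z)).round(1)
print("tab",g([[460,277]],81)); print("plate",g([[392,228],[516,208],[532,330],[410,352]],67))
print("guides",g([[238,242],[540,190],[260,388],[563,338]],70)); print("terms",g([[228,471],[473,430]],74));print("lamp",g([[279,169]],90))
print("tabw",S(p,[[0,-70,64]]).round(1))
E
```

```text
[5.27038e+02 1.86236e+02 1.77000e-01]
[[ 0.43 -0.02]
 [-0.41 -0.09]
 [-0.26  0.2 ]
 [ 0.29 -0.01]
 [-0.05 -0.06]]
tab [[ -0.4 -66.2  81. ]]
plate [[ 29.8 -35.2  67. ]
 [ 29.  -96.7  67. ]
 [-31.1 -94.8  67. ]
 [-31.4 -34.6  67. ]]
guides [[  35.8   39.5   70. ]
 [  35.5 -110.    70. ]
 [ -36.    39.1   70. ]
 [ -37.6 -109.3   70. ]]
terms [[-72.5  58.9  74. ]
 [-73.5 -59.9  74. ]]
lamp [[65. 10. 90.]]
tabw [[539.4 117.3  64. ]]
```

```bash
cat >>h.py <<'E'
p=np.array([527.0,186.2,.177])
def plan(goal,n=1,rnd=2):
    """goal: x,y,z in supply frame; equal rows of shift (cm, tool axes) and roll (deg), tool x -> supply x"""
    from scipy.spatial.transform import Rotation as Ro
    s=sensors.state(); R=Ro.from_rotvec(s["tool_rot"]).as_matrix(); a=np.arctan2(R[1,0],R[0,0])
    W=S(p,[goal])[0]; da=(p[2]-a)/n; D=W-s["tool_pos"]
    z=sum(np.exp(1j*(a+i*da)) for i in range(n)); v=(D[0]+1j*D[1])/z
    print("row",np.round([v.real/10,-v.imag/10,-D[2]/n/10],3),"roll",np.degrees(-da).round(3),"step mm",np.linalg.norm([abs(v),D[2]/n]).round(1))
    print("now in supply",inv(p,s["tool_pos"])[0].round(1),"yawerr deg",np.degrees(a-p[2]).round(2),"tilt",R[:,2].round(3),"F",s["force"].round(2),"t",s["t"])
E
python3 -c "
from h import *
plan([0,-95,150],24)"
```

```text
row [-0.425 -3.294  0.183] roll -3.168 step mm 33.3
now in supply [-394.8 -720.9  193.9] yawerr deg -76.03 tilt [-0.001  0.001 -1.   ] F [ 0.39 -0.18 -0.43] t 0.15
```

>>> {"op": "drive_tool", "data": {
  "targets": [
    [[-0.42, -3.3, 0.18], -3.17],
    [[-0.42, -3.3, 0.18], -3.17],
    [[-0.42, -3.3, 0.18], -3.17],
    [[-0.42, -3.3, 0.18], -3.17],
    [[-0.42, -3.3, 0.18], -3.17],
    [[-0.42, -3.3, 0.18], -3.17],
    [[-0.42, -3.3, 0.18], -3.17],
    [[-0.42, -3.3, 0.18], -3.17],
    [[-0.42, -3.3, 0.18], -3.17],
    [[-0.42, -3.3, 0.18], -3.17],
    [[-0.42, -3.3, 0.18], -3.17],
    [[-0.42, -3.3, 0.18], -3.17],
    [[-0.42, -3.3, 0.18], -3.17],
    [[-0.42, -3.3, 0.18], -3.17],
    [[-0.42, -3.3, 0.18], -3.17],
    [[-0.42, -3.3, 0.18], -3.17],
    [[-0.42, -3.3, 0.18], -3.17],
    [[-0.42, -3.3, 0.18], -3.17],
    [[-0.42, -3.3, 0.18], -3.17],
    [[-0.42, -3.3, 0.18], -3.17]
  ],
  "grip": 1
}}

```text
t: 1.82
tool_pos: [567.2, -36.4, 158.4]
tool_rot: [3.141, -0.064, -0.0]
force: [0.1, -0.3, 0.4]
opening: 0.005
```

>>> {"op": "drive_tool", "data": {
  "targets": [
    [[-0.42, -3.3, 0.18], -3.17],
    [[-0.42, -3.3, 0.18], -3.17],
    [[-0.42, -2.8, 0.18], -3.17],
    [[-0.42, -2.5, 0.18], -3.17],
    [[0, 0, 0], 0],
    [[0, 0, 0], 0],
    [[0, 0, 0], 0]
  ]
}}

```text
t: 2.4
tool_pos: [546.7, 78.9, 151.4]
tool_rot: [3.128, 0.277, -0.0]
force: [-0.6, -0.2, -0.4]
opening: 0.004
```

```bash
python3 - <<'E'
from h import *
plan([0,-92,72],4)
a=optics.snapshot("top")["color"][:,:,::-1][120:295,165:365];b=optics.snapshot("side")["color"][:,:,::-1][60:235,200:400]
cv2.imwrite("pics/c1.png",cv2.resize(np.vstack([a,b])[:, :],None,fx=1.7,fy=1.7,interpolation=cv2.INTER_CUBIC) if 0 else cv2.resize(np.hstack([a,b]),None,fx=2,fy=2,interpolation=cv2.INTER_CUBIC))
E
```

```text
row [-0.012 -0.428  1.984] roll -0.001 step mm 20.3
now in supply [   0.5 -109.1  151.4] yawerr deg -0.0 tilt [-0.    -0.001 -1.   ] F [-0.62 -0.18 -0.43] t 2.4
```

View pics/c1.png

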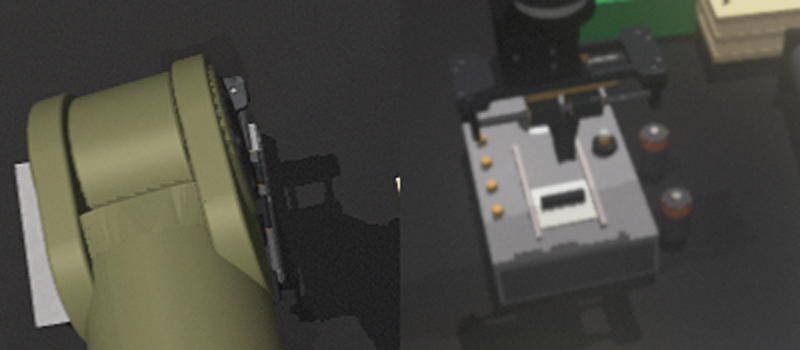

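>>> {"op": "drive_tool", "data": {
  "targets": [
    [[0, -0.3, 2.0], 0],
    [[-0.05, -0.3, 2.0], 0],
    [[0, -0.4, 2.0], 0],
    [[0, -0.4, 1.9], 0],
    [[0, 0, 0], 0],
    [[0, 0, 0], 0]
  ]
}}

```text
t: 3.0
tool_pos: [543.1, 92.6, 71.8]
tool_rot: [3.129, 0.277, -0.004]
force: [-0.6, -0.3, 0.2]
opening: 0.009
```

```bash
python3 - <<'E'
from h import *
plan([0,-15,72],10)
d=optics.snapshot("side"); print(proj(d,sensors.state()["tool_pos"]))
cv2.imwrite("pics/c2.png",cv2.resize(np.ascontiguousarray(d["color"][:,:,::-1][90:220,210:350]),None,fx=4,fy=4,interpolation=cv2.INTER_CUBIC))
E
```

```text
row [ 0.006 -0.8   -0.002] roll -0.003 step mm 8.0
now in supply [ -0.6 -95.   71.8] yawerr deg -0.03 tilt [-0.002 -0.    -1.   ] F [-0.57 -0.31  0.21] t 3.0
[[282.9983238  168.83053215]]
```

View pics/c2.png

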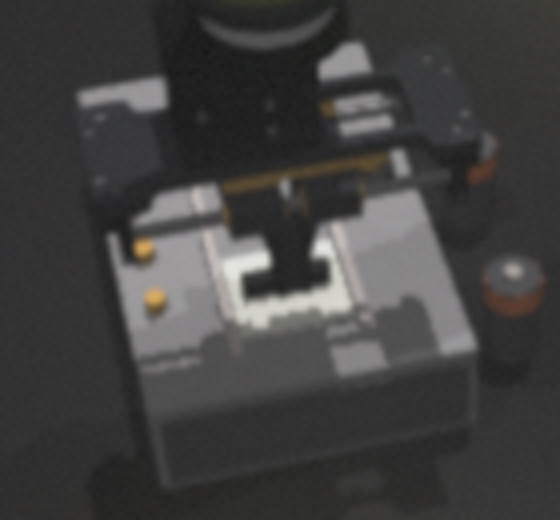

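```bash
python3 - <<'E'
from h import *
d=optics.snapshot("side")
f=lambda P:((proj(d,S(p,P))-[210,90])*4).round(0).tolist()
print("tip early full",proj(d,S(p,[[.5,-109,151]])))
print("tab",f([[-25,-71,81],[25,-71,81],[25,-61,81],[-25,-61,81]]))
print("plate",f([[-32,-96,67],[32,-96,67],[32,-36,67],[-32,-36,67]]))
print("panel",f([[-90,-135,64],[90,-135,64],[90,135,64],[-90,135,64]]))
print("tip box",f([[-15,-105,72],[15,-105,72],[15,-85,72],[-15,-85,72]]))
print("cam",-d["R"].T@d["t"])
E
```

```text
tip early full [[282.01611129 147.49942588]]
tab [[236.0, 283.0], [325.0, 266.0], [321.0, 253.0], [233.0, 271.0]]
plate [[235.0, 336.0], [349.0, 313.0], [325.0, 238.0], [214.0, 260.0]]
panel [[141.0, 414.0], [470.0, 347.0], [355.0, 41.0], [73.0, 91.0]]
tip box [[268.0, 335.0], [322.0, 324.0], [314.0, 299.0], [260.0, 309.0]]
cam [ 566.79958539 -593.33820709  806.89221555]
```

```bash
python3 - <<'E'
from h import *
d=optics.snapshot("side")
a=d["color"][:,:,::-1][110:200,235:335].astype(float)
a=np.clip((a/255)**.5*255,0,255).astype(np.uint8)
cv2.imwrite("pics/c3.png",cv2.resize(a,None,fx=6,fy=6,interpolation=cv2.INTER_CUBIC))
E
```

```text
(no output)
```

View pics/c3.png

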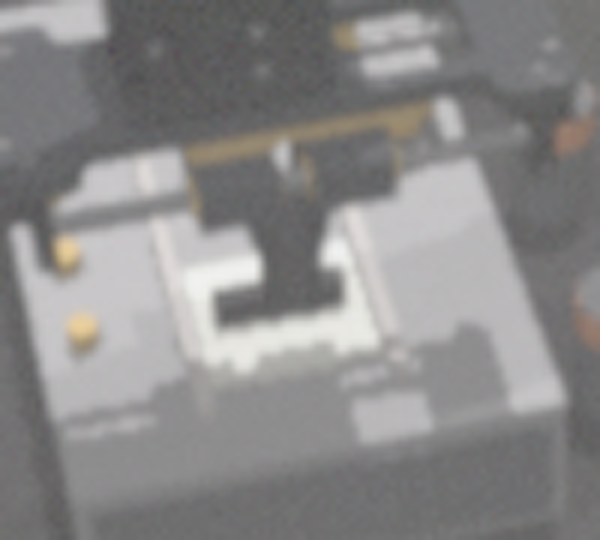

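```bash
python3 - <<'E'
from h import *
d=optics.snapshot("side")
f=lambda P:((proj(d,S(p,P))-[235,110])*6).round(0).tolist()
for dy in(0,24):
  for dz in(0,30):
    P=np.array([[-95,-132,142],[95,-132,142],[95,-58,142],[-15,-105,72],[15,-105,72],[0,-95,72],[0,-95,142]],float)+[0,dy,dz]
    print(dy,dz,f(P))
E
```

```text
0 0 [[15.0, 346.0], [570.0, 238.0], [513.0, 97.0], [252.0, 383.0], [333.0, 367.0], [287.0, 355.0], [274.0, 216.0]]
0 30 [[3.0, 282.0], [571.0, 174.0], [513.0, 33.0], [246.0, 325.0], [329.0, 309.0], [281.0, 298.0], [268.0, 152.0]]
24 0 [[5.0, 296.0], [551.0, 191.0], [496.0, 54.0], [239.0, 336.0], [319.0, 320.0], [273.0, 309.0], [260.0, 170.0]]
24 30 [[-8.0, 232.0], [551.0, 126.0], [495.0, -10.0], [232.0, 278.0], [314.0, 262.0], [268.0, 251.0], [253.0, 106.0]]
```

>>> {"op": "drive_tool", "data": {
  "targets": [
    [[0.05, -0.5, 0], 0],
    [[0, -0.5, 0], 0],
    [[0, -0.5, 0], 0],
    [[0, -0.5, 0], 0],
    [[0, -0.5, 0], 0],
    [[0, 0, 0], 0]
  ]
}}

```text
t: 3.7
tool_pos: [539.3, 120.3, 72.6]
tool_rot: [-3.128, -0.283, -0.0]
force: [0.5, 0.9, 0.3]
opening: 0.005
```

```bash
python3 - <<'E'
from h import *
plan([0,-15,72],10)
d=optics.snapshot("side")
a=d["color"][:,:,::-1][110:200,235:335].astype(float)
a=np.clip((a/255)**.5*255,0,255).astype(np.uint8)
cv2.imwrite("pics/c4.png",cv2.resize(a,None,fx=6,fy=6,interpolation=cv2.INTER_CUBIC))
E
```

```text
row [-0.004 -0.52   0.006] roll 0.018 step mm 5.2
now in supply [  0.5 -67.   72.6] yawerr deg 0.18 tilt [-0.     0.001 -1.   ] F [0.49 0.9  0.32] t 3.7
```

View pics/c4.png

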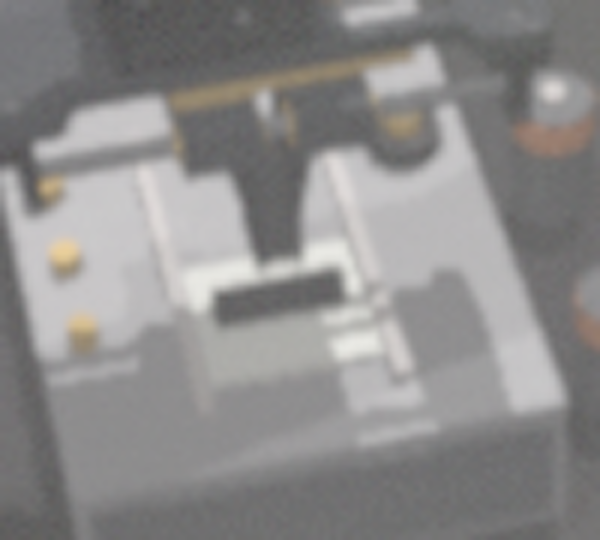

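>>> {"op": "drive_tool", "data": {
  "targets": [
    [[0, 0, -4.0], 0],
    [[0, 0, -4.0], 0],
    [[0, 0, 0], 0],
    [[0, 0, 0], 0]
  ]
}}

```text
t: 4.08
tool_pos: [541.8, 118.7, 155.2]
tool_rot: [3.129, 0.278, 0.009]
force: [-0.5, 0.4, -0.1]
opening: 0.003
```

```bash
cat >>h.py <<'E'
def crop(x0,y0,w,h,k,marks,name):
    d=optics.snapshot("side"); a=d["color"][y0:y0+h,x0:x0+w,::-1].astype(float)
    a=cv2.resize(np.clip((a/255)**.5*255,0,255).astype(np.uint8),None,fx=k,fy=k,interpolation=cv2.INTER_CUBIC)
    for q in proj(d,marks): cv2.drawMarker(a,tuple(int(v) for v in (q-[x0,y0])*k),(0,0,255),cv2.MARKER_CROSS,8,1)
    if name: cv2.imwrite(name,a)
    return a
E
python3 -c "
from h import *
print(sensors.state()['tool_pos'])
crop(225,70,100,120,4,[sensors.state()['tool_pos']],'pics/_a.png')"
```

```text
[541.75841025 118.66482941 155.21285694]
```

>>> {"op": "drive_tool", "data": {
  "targets": [
    [[0, 0, 0], 0],
    [[0, 0, 0], 0],
    [[0, 0, 0], 0],
    [[0, 0, 0], 0],
    [[0, 0, 0], 0],
    [[0, 0, 0], 0],
    [[0, 0, 0], 0],
    [[0, 0, 0], 0],
    [[0, 0, 0], 0],
    [[0, 0, 0], 0]
  ],
  "grip": -1
}}

```text
t: 4.97
tool_pos: [539.7, 118.4, 152.6]
tool_rot: [3.129, 0.279, 0.0]
force: [0.1, -1.0, -0.3]
opening: 0.683
```

```bash
python3 -c "
from h import *
print(sensors.state()['tool_pos'])
b=crop(225,70,100,120,4,[sensors.state()['tool_pos']],None)
cv2.imwrite('pics/c5.png',np.hstack([cv2.imread('pics/_a.png'),b]))"
```

```text
[539.73951671 118.38501201 152.56141656]
```

View pics/c5.png

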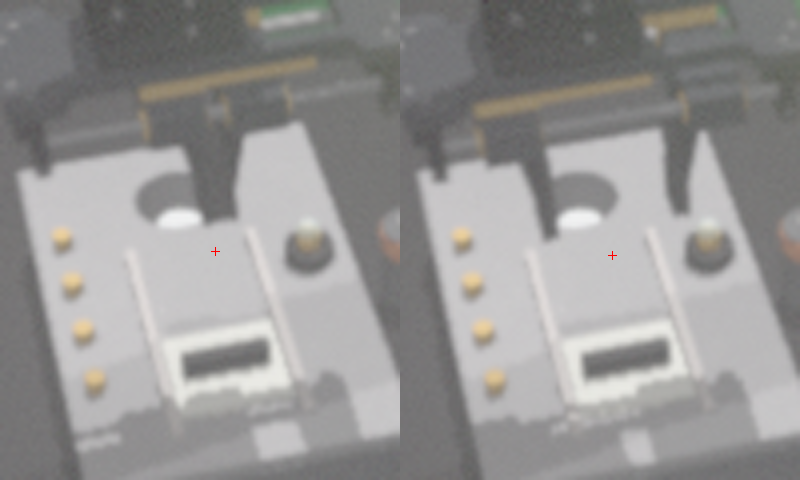

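Both the closed and the open fingertips appear about 7 px above the reported TCP. The fingers also passed over the tab without contact at a reported z of 72. So the real tips seem to sit above the reported TCP by roughly 20–30 mm. I'll find the offset by touching the bare panel lightly.

>>> {"op": "drive_tool", "data": {
  "targets": [
    [[0, -1.8, 2.0], 0],
    [[0, -1.8, 2.0], 0],
    [[0, -1.8, 2.0], 0],
    [[0, 0, 2.0], 0],
    [[0, 0, 1.2], 0],
    [[0, 0, 0], 0],
    [[0, 0, 0], 0],
    [[0, 0, 0], 0],
    [[0, 0, 0], 0],
    [[0, 0, 0], 0]
  ],
  "grip": 1
}}

```text
t: 5.85
tool_pos: [531.2, 171.3, 61.7]
tool_rot: [3.129, 0.277, 0.003]
force: [-0.4, -0.2, 0.5]
opening: 0.139
```

>>> {"op": "drive_tool", "data": {
  "targets": [
    [[0, 0, 0.2], 0],
    [[0, 0, 0.2], 0],
    [[0, 0, 0.2], 0],
    [[0, 0, 0], 0]
  ]
}}

```text
t: 6.18
tool_pos: [529.8, 171.3, 54.0]
tool_rot: [3.129, 0.279, -0.001]
force: [-0.6, 0.4, 1.0]
opening: 0.005
```

>>> {"op": "drive_tool", "data": {
  "targets": [
    [[0, 0, 0.2], 0],
    [[0, 0, 0.2], 0],
    [[0, 0, 0], 0]
  ]
}}

```text
t: 6.43
tool_pos: [529.8, 171.4, 50.0]
tool_rot: [3.129, 0.279, -0.001]
force: [0.6, 0.4, -0.3]
opening: 0.007
```

>>> {"op": "drive_tool", "data": {
  "targets": [
    [[0, 0, 0.2], 0],
    [[0, 0, 0.1], 0],
    [[0, 0, 0], 0]
  ]
}}

```text
t: 6.68
tool_pos: [530.0, 171.5, 47.2]
tool_rot: [3.129, 0.279, -0.001]
force: [-0.2, -0.5, -0.1]
opening: 0.005
```

>>> {"op": "drive_tool", "data": {
  "targets": [
    [[0, 0, 0.2], 0],
    [[0, 0, 0], 0]
  ]
}}

```text
t: 6.85
tool_pos: [530.0, 171.5, 45.2]
tool_rot: [3.129, 0.279, -0.001]
force: [0.6, 0.2, 0.2]
opening: 0.005
```

>>> {"op": "drive_tool", "data": {
  "targets": [
    [[0, 0, 0.1], 0],
    [[0, 0, 0.1], 0],
    [[0, 0, 0], 0]
  ]
}}

```text
t: 7.1
tool_pos: [530.0, 171.5, 43.3]
tool_rot: [3.129, 0.279, -0.0]
force: [-1.5, 0.2, -0.0]
opening: 0.005
```

>>> {"op": "drive_tool", "data": {
  "targets": [
    [[0, 0, 0.1], 0],
    [[0, 0, 0], 0]
  ]
}}

```text
t: 7.27
tool_pos: [530.1, 171.5, 42.4]
tool_rot: [3.129, 0.279, -0.0]
force: [-0.1, 0.5, -0.2]
opening: 0.005
```

>>> {"op": "drive_tool", "data": {
  "targets": [
    [[0, 0, 0.1], 0],
    [[0, 0, 0], 0]
  ]
}}

```text
t: 7.43
tool_pos: [530.1, 171.5, 41.4]
tool_rot: [3.129, 0.279, -0.0]
force: [0.1, 0.3, 0.3]
opening: 0.004
```

>>> {"op": "drive_tool", "data": {
  "targets": [
    [[0, 0, 0.1], 0],
    [[0, 0, 0], 0]
  ]
}}

```text
t: 7.6
tool_pos: [530.1, 171.5, 40.4]
tool_rot: [3.129, 0.279, -0.0]
force: [-0.5, -0.1, -0.7]
opening: 0.003
```

>>> {"op": "drive_tool", "data": {
  "targets": [
    [[0, 0, 0.1], 0],
    [[0, 0, 0], 0]
  ]
}}

```text
t: 7.77
tool_pos: [530.0, 171.5, 39.3]
tool_rot: [3.129, 0.279, -0.0]
force: [-0.9, -1.1, -1.0]
opening: 0.006
```

>>> {"op": "drive_tool", "data": {
  "targets": [
    [[0, 0, 0.1], 0],
    [[0, 0, 0], 0]
  ]
}}

```text
t: 7.93
tool_pos: [530.0, 171.5, 38.3]
tool_rot: [3.129, 0.279, -0.0]
force: [0.2, -0.2, 0.6]
opening: 0.012
```

>>> {"op": "drive_tool", "data": {
  "targets": [
    [[0, 0, 0.1], 0],
    [[0, 0, 0], 0]
  ]
}}

```text
t: 8.1
tool_pos: [530.1, 171.5, 37.4]
tool_rot: [3.129, 0.279, -0.0]
force: [-1.1, -0.4, -0.2]
opening: 0.006
```

```bash
python3 -c "
from h import *
s=sensors.state();plan([0,-10,37]);q=s['tool_pos']
crop(225,90,120,110,5,[q,q+[0,0,24]],'pics/c6.png')"
```

```text
row [-0.042 -0.503  0.036] roll 0.048 step mm 5.1
now in supply [  0.4 -15.   37.4] yawerr deg 0.05 tilt [-0. -0. -1.] F [-1.13 -0.41 -0.24] t 8.1
```

View pics/c6.png

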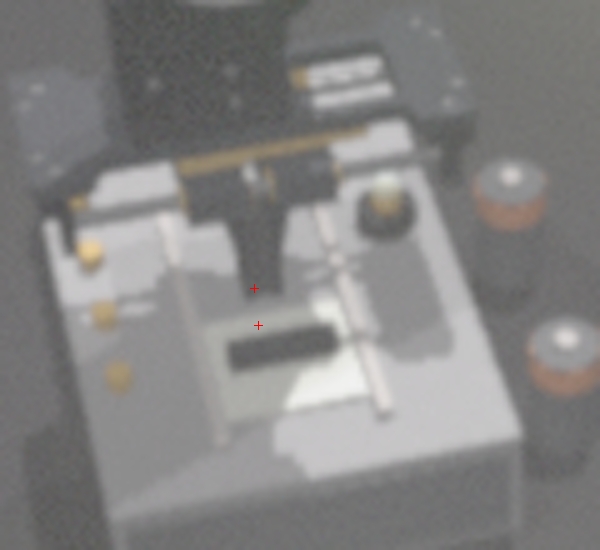

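>>> {"op": "drive_tool", "data": {
  "targets": [
    [[0, 0, 0.1], 0],
    [[0, 0, 0], 0]
  ]
}}

```text
t: 8.32
tool_pos: [530.3, 171.6, 36.7]
tool_rot: [3.129, 0.279, 0.0]
force: [-0.6, 0.6, 1.8]
opening: 0.007
```

>>> {"op": "drive_tool", "data": {
  "targets": [
    [[0, 0, 0.1], 0],
    [[0, 0, 0], 0]
  ]
}}

```text
t: 8.48
tool_pos: [530.3, 171.6, 36.7]
tool_rot: [3.128, 0.279, 0.0]
force: [-3.2, -1.3, 8.4]
opening: 0.004
```

>>> {"op": "drive_tool", "data": {
  "targets": [
    [[0, 0, 0.1], 0],
    [[0, 0, 0], 0]
  ]
}}

```text
t: 8.65
tool_pos: [530.3, 171.5, 36.6]
tool_rot: [3.128, 0.279, 0.0]
force: [-5.5, -3.0, 14.6]
opening: 0.005
```

>>> {"op": "drive_tool", "data": {
  "targets": [
    [[0, 0, 0.1], 0],
    [[0, 0, 0], 0]
  ]
}}

```text
t: 8.82
tool_pos: [530.3, 171.6, 36.6]
tool_rot: [3.127, 0.279, 0.0]
force: [-7.9, -4.2, 21.4]
opening: 0.004
```

```bash
python3 -c "
from h import *
print(sensors.state()['torque'].round(2))"
```

```text
[-0.77  1.75  0.01]
```

>>> {"op": "drive_tool", "data": {
  "targets": [
    [[0, 0, -2.2], 0],
    [[0, 0, -2.2], 0],
    [[0, 2.0, 0], 0],
    [[0, 2.1, 0], 0],
    [[0, 2.1, 0], 0],
    [[0, 2.1, 0], 0],
    [[0, 0, 0], 0],
    [[0, 0, 1.5], 0],
    [[0, 0, 1.5], 0],
    [[0, 0, 0], 0],
    [[0, 0, 0], 0]
  ]
}}

```text
t: 9.73
tool_pos: [544.0, 90.3, 46.9]
tool_rot: [-3.129, -0.28, 0.003]
force: [0.7, 0.5, 0.1]
opening: 0.004
```

```bash
python3 -c "
from h import *
plan([0,-15,44],10)"
```

```text
row [ 0.002 -0.824  0.029] roll 0.008 step mm 8.2
now in supply [ -0.2 -97.4  46.9] yawerr deg 0.08 tilt [-0.002  0.    -1.   ] F [0.69 0.51 0.05] t 9.7333
```

>>> {"op": "drive_tool", "data": {
  "targets": [
    [[0, -0.4, 0.2], 0],
    [[0, -0.5, 0], 0],
    [[0, -0.5, 0], 0],
    [[0, -0.5, 0], 0],
    [[0, -0.5, 0], 0],
    [[0, -0.5, 0], 0],
    [[0, 0, 0], 0]
  ]
}}

```text
t: 10.32
tool_pos: [539.9, 119.9, 46.0]
tool_rot: [-3.128, -0.281, -0.002]
force: [-0.2, -0.0, -0.1]
opening: 0.007
```

```bash
python3 -c "
from h import *
plan([0,-20,44.5],10)"
```

```text
row [-0.009 -0.475  0.015] roll 0.013 step mm 4.8
now in supply [  1.  -67.5  46. ] yawerr deg 0.13 tilt [ 0.001  0.001 -1.   ] F [-0.25 -0.01 -0.08] t 10.3167
```

```bash
python3 -c "
from h import *
s=sensors.state();q=s['tool_pos']
crop(230,100,110,100,6,[q,q+[0,0,27.3]],'pics/c7.png')"
```

```text
(no output)
```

View pics/c7.png

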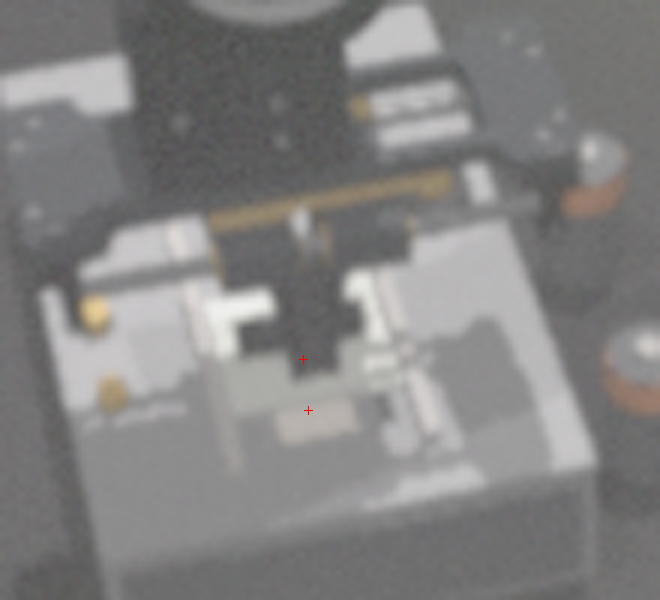

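>>> {"op": "drive_tool", "data": {
  "targets": [
    [[-0.1, -0.6, 0], 0],
    [[0, -0.6, 0], 0],
    [[0, -0.6, 0], 0],
    [[0, -0.6, 0], 0],
    [[0, -0.6, 0], 0],
    [[0, -0.6, 0], 0],
    [[0, -0.5, 0], 0],
    [[0, -0.3, 0], 0],
    [[0, 0, 0], 0],
    [[0, 0, 0], 0]
  ]
}}

```text
t: 11.2
tool_pos: [530.0, 162.5, 45.3]
tool_rot: [-3.128, -0.28, 0.002]
force: [-1.3, -0.2, 0.5]
opening: 0.007
```

>>> {"op": "drive_tool", "data": {
  "targets": [
    [[0, -0.2, 0], 0],
    [[0, -0.2, 0], 0],
    [[0, 0, 0], 0]
  ]
}}

```text
t: 11.45
tool_pos: [529.6, 165.3, 45.2]
tool_rot: [3.129, 0.279, -0.002]
force: [-1.3, -1.2, 0.6]
opening: 0.003
```

```bash
python3 -c "
from h import *
plan([0,-15,44.5],10)"
```

```text
row [ 0.012 -0.06   0.007] roll 0.006 step mm 0.6
now in supply [ -1.2 -21.   45.2] yawerr deg 0.06 tilt [-0.001 -0.001 -1.   ] F [-1.25 -1.16  0.59] t 11.45
```

>>> {"op": "drive_tool", "data": {
  "targets": [
    [[0, -0.2, 0], 0],
    [[0, -0.2, 0], 0],
    [[0, 0, 0], 0]
  ]
}}

```text
t: 11.7
tool_pos: [529.0, 169.0, 45.2]
tool_rot: [3.128, 0.279, -0.002]
force: [-1.9, -3.0, 0.0]
opening: 0.005
```

>>> {"op": "drive_tool", "data": {
  "targets": [
    [[0, -0.2, 0], 0],
    [[0, 0, 0], 0]
  ]
}}

```text
t: 11.87
tool_pos: [528.9, 169.1, 45.2]
tool_rot: [3.126, 0.277, -0.002]
force: [-2.1, -6.6, 1.6]
opening: 0.004
```

>>> {"op": "drive_tool", "data": {
  "targets": [
    [[0, -0.2, 0], 0],
    [[0, 0, 0], 0]
  ]
}}

```text
t: 12.03
tool_pos: [528.9, 169.0, 45.2]
tool_rot: [3.124, 0.275, -0.003]
force: [-2.0, -9.6, 2.3]
opening: 0.007
```

```bash
python3 -c "
from h import *
plan([0,-15,44.5],10)"
```

```text
row [ 0.012 -0.022  0.007] roll -0.007 step mm 0.3
now in supply [ -1.2 -17.2  45.2] yawerr deg -0.07 tilt [-0.001 -0.006 -1.   ] F [-1.97 -9.62  2.3 ] t 12.0333
```

>>> {"op": "drive_tool", "data": {
  "targets": [
    [[0, 1.0, 0], 0],
    [[0.1, 1.6, 0], 0],
    [[0, 1.6, 0], 0],
    [[0, 1.4, 0], 0],
    [[0, 0, 0], 0],
    [[0, 0, 0], 0]
  ]
}}

```text
t: 12.53
tool_pos: [540.2, 118.8, 45.7]
tool_rot: [-3.128, -0.276, -0.002]
force: [-0.1, 1.3, -0.5]
opening: 0.006
```

```bash
python3 -c "
from h import *
plan([0,-70,18],4)
q=sensors.state()['tool_pos']
crop(230,100,110,100,6,[q+[0,0,27.3]],'pics/c8.png')"
```

```text
row [-0.029  0.032  0.693] roll -0.01 step mm 6.9
now in supply [  1.1 -68.7  45.7] yawerr deg -0.04 tilt [ 0.001  0.001 -1.   ] F [-0.13  1.26 -0.54] t 12.5333
```

View pics/c8.png

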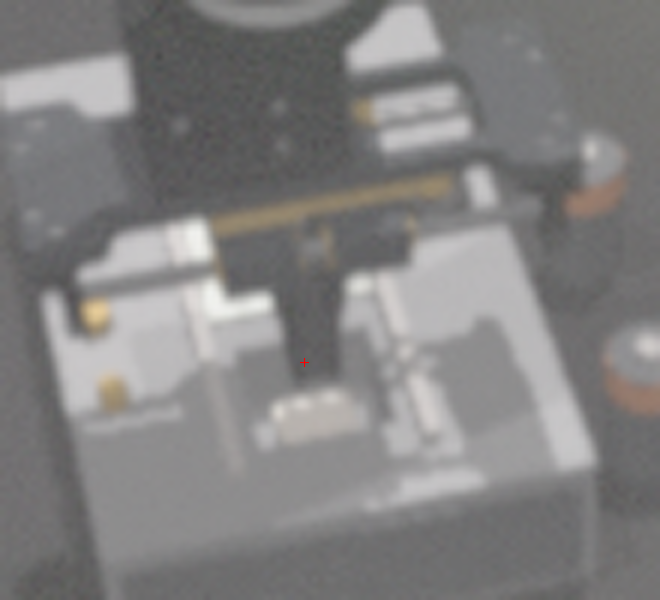

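>>> {"op": "drive_tool", "data": {
  "targets": [
    [[-0.2, 0.1, 0.7], 0],
    [[-0.1, 0, 0.7], 0],
    [[0, 0, 0.7], 0],
    [[0, 0, 0.6], 0],
    [[0, 0, 0], 0],
    [[0, 0, 0], 0]
  ]
}}

```text
t: 13.08
tool_pos: [536.3, 117.1, 17.8]
tool_rot: [-3.129, -0.28, 0.002]
force: [-0.0, -0.4, 0.4]
opening: 0.007
```

>>> {"op": "drive_tool", "data": {
  "targets": [
    [[0, 0, 0.2], 0],
    [[0, 0, 0.2], 0],
    [[0, 0, 0], 0]
  ]
}}

```text
t: 13.33
tool_pos: [537.3, 117.0, 14.6]
tool_rot: [-3.129, -0.279, -0.001]
force: [0.7, 0.4, 1.8]
opening: 0.002
```

>>> {"op": "drive_tool", "data": {
  "targets": [
    [[0, 0, 0.2], 0],
    [[0, 0, 0], 0],
    [[0, 0, 0], 0]
  ]
}}

```text
t: 13.58
tool_pos: [537.3, 117.0, 12.9]
tool_rot: [-3.129, -0.279, -0.001]
force: [-0.1, 0.0, 2.2]
opening: 0.008
```

Contact is at z≈14.7, as predicted. The stop should be at about 8.7.

>>> {"op": "drive_tool", "data": {
  "targets": [
    [[0, 0, 0.2], 0],
    [[0, 0, 0], 0]
  ]
}}

```text
t: 13.75
tool_pos: [537.4, 117.0, 10.7]
tool_rot: [-3.129, -0.279, -0.001]
force: [0.2, -0.2, 4.5]
opening: 0.007
```

>>> {"op": "drive_tool", "data": {
  "targets": [
    [[0, 0, 0.2], 0],
    [[0, 0, 0.1], 0],
    [[0, 0, 0], 0]
  ]
}}

```text
t: 14.0
tool_pos: [537.4, 117.0, 8.6]
tool_rot: [3.129, 0.279, 0.001]
force: [-3.3, -0.3, 9.4]
opening: -0.002
```

>>> {"op": "drive_tool", "data": {
  "targets": [
    [[0, 0, 0.1], 0],
    [[0, 0, 0], 0],
    [[0, 0, 0], 0]
  ]
}}

```text
t: 14.25
tool_pos: [537.4, 117.0, 8.5]
tool_rot: [3.128, 0.279, 0.001]
force: [-5.1, -0.9, 17.4]
opening: 0.007
```

>>> {"op": "drive_tool", "data": {
  "targets": [
    [[0, 0, -1.0], 0],
    [[0, 0, -1.0], 0],
    [[0, 0, -2.0], 0],
    [[0, 0, -2.2], 0],
    [[0, 0, 0], 0],
    [[0, -2.5, 0], 0],
    [[0, -2.5, 0], 0],
    [[0, -2.5, 0], 0],
    [[0, -2.7, 0], 0],
    [[0, 0, 0], 0],
    [[0, 0, 0], 0]
  ]
}}

```text
t: 15.17
tool_pos: [517.5, 218.9, 68.0]
tool_rot: [-3.128, -0.285, 0.002]
force: [1.1, -0.6, 0.1]
opening: 0.006
```

```bash
python3 -c "
from h import *
plan([0,32,45],3)"
```

```text
row [0.118 0.063 0.765] roll 0.09 step mm 7.8
now in supply [-3.5 33.9 68. ] yawerr deg 0.27 tilt [-0.001  0.    -1.   ] F [ 1.06 -0.56  0.07] t 15.1667
```

>>> {"op": "drive_tool", "data": {
  "targets": [
    [[0.2, 0, 0.8], 0],
    [[0.1, 0, 0.8], 0],
    [[0, 0, 0.7], 0],
    [[0, 0, 0], 0],
    [[0, 0, 0], 0]
  ]
}}

```text
t: 15.58
tool_pos: [521.3, 216.7, 44.4]
tool_rot: [3.129, 0.277, -0.003]
force: [1.1, 0.2, 0.5]
opening: 0.008
```

>>> {"op": "drive_tool", "data": {
  "targets": [
    [[0, 0.6, 0], 0],
    [[0, 0.6, 0], 0],
    [[0, 0.6, 0], 0],
    [[0, 0.6, 0], 0],
    [[0, 0.6, 0], 0],
    [[0, 0.6, 0], 0],
    [[0, 0.6, 0], 0],
    [[0, 0.6, 0], 0],
    [[0, 0.6, 0], 0],
    [[0, 0.6, 0], 0],
    [[0, 0.6, 0], 0],
    [[0, 0.6, 0], 0],
    [[0, 0.6, 0], 0],
    [[0, 0.4, 0], 0],
    [[0, 0, 0], 0],
    [[0, 0, 0], 0]
  ]
}}

```text
t: 16.92
tool_pos: [536.1, 135.7, 45.1]
tool_rot: [3.128, 0.277, -0.002]
force: [-0.1, -0.8, 0.3]
opening: 0.005
```

```bash
python3 -c "
from h import *
plan([0,-58,45],3)"
```

```text
row [-0.001  0.224  0.003] roll -0.002 step mm 2.2
now in supply [  0.  -51.3  45.1] yawerr deg -0.01 tilt [-0.001 -0.002 -1.   ] F [-0.13 -0.79  0.34] t 16.9167
```

>>> {"op": "drive_tool", "data": {
  "targets": [
    [[0, 0.2, 0], 0],
    [[0, 0.2, 0], 0],
    [[0, 0, 0], 0]
  ]
}}

```text
t: 17.17
tool_pos: [536.4, 133.1, 45.1]
tool_rot: [-3.129, -0.279, 0.002]
force: [-0.5, 1.0, -0.9]
opening: 0.004
```

>>> {"op": "drive_tool", "data": {
  "targets": [
    [[0, 0.2, 0], 0],
    [[0, 0, 0], 0]
  ]
}}

```text
t: 17.33
tool_pos: [536.7, 131.9, 45.2]
tool_rot: [-3.128, -0.28, 0.002]
force: [-1.6, 3.1, -1.1]
opening: 0.007
```

>>> {"op": "drive_tool", "data": {
  "targets": [
    [[0, 0.2, 0], 0],
    [[0, 0, 0], 0]
  ]
}}

```text
t: 17.5
tool_pos: [536.7, 131.9, 45.2]
tool_rot: [-3.126, -0.281, 0.002]
force: [-1.2, 6.1, -1.9]
opening: 0.011
```

>>> {"op": "drive_tool", "data": {
  "targets": [
    [[0, 0.2, 0], 0],
    [[0, 0, 0], 0]
  ]
}}

```text
t: 17.67
tool_pos: [536.7, 131.8, 45.3]
tool_rot: [-3.123, -0.282, 0.002]
force: [-2.6, 10.7, -2.5]
opening: 0.003
```

```bash
python3 -c "
from h import *
plan([0,-58,45],3)"
```

```text
row [0.    0.092 0.009] roll 0.064 step mm 0.9
now in supply [ -0.  -55.2  45.3] yawerr deg 0.19 tilt [-0.002  0.006 -1.   ] F [-2.62 10.71 -2.51] t 17.6667
```

>>> {"op": "drive_tool", "data": {
  "targets": [
    [[0, -0.8, 0], 0],
    [[0, -0.8, 0], 0],
    [[0, 0, -2.5], 0],
    [[0, 0, -4.0], 0],
    [[0, 0, -4.0], 0],
    [[0, -3.0, -3.0], 0],
    [[0, -3.0, 0], 0],
    [[0, -3.0, 0], 0],
    [[0, 0, 0], 0],
    [[0, 0, 0], 0],
    [[0, 0, 0], 0]
  ]
}}

```text
t: 18.58
tool_pos: [519.9, 230.0, 179.8]
tool_rot: [3.127, 0.278, 0.0]
force: [0.6, 0.1, -0.1]
opening: 0.005
```

```bash
python3 - <<'E'
from h import *
s=sensors.state();print(s['tool_pos'].round(1),s['force'].round(1),s['t'],abs(s['joint_vel']).max())
a=crop(210,80,180,130,4,S(p,[[0,-70,81]]),'pics/c9.png')
E
```

```text
[519.9 230.  179.8] [ 0.6  0.1 -0.1] 18.5833 0.01861083457776837
```

View pics/c9.png

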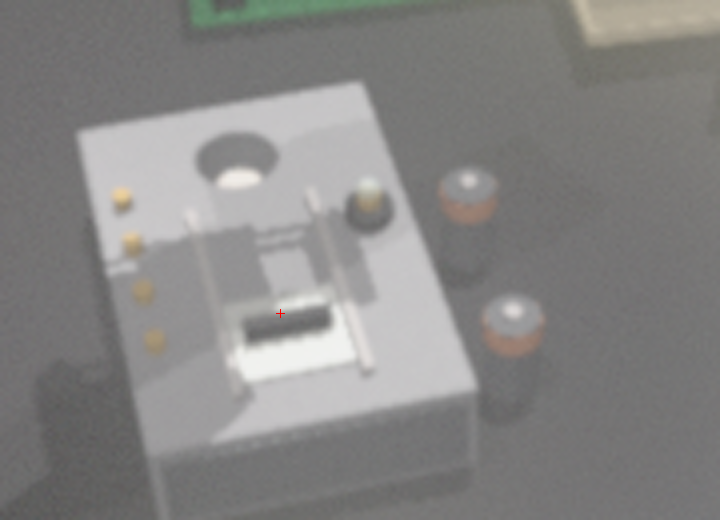

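```bash
python3 -c "
from plant import hand_in; print(hand_in())"
```

```text
the job is handed in; nothing more can be done
None
```

I pushed the shutter fully open, pressed the square reset key to its stop and let it come back up, pushed the shutter fully shut again, and handed the job in at about 18.6 s. No verdict is reported, so what follows is what I measured.

- **Shutter open:** it met its stop at about 10 N.
- **Reset key:** the fingers touched it at a reported z of 14.7 mm and it stopped at 8.5–8.6 mm, which matches the 6 mm travel. The force there was about 17 N.
- **Shutter shut:** it met its stop again at about 11 N. The two stops agree with the full 70 mm travel, allowing for about 1 mm of sideways finger offset.
- **Last picture:** the shutter is over the reset well and the round well was not touched. Lampholder A and both cells stand where they were, and the arm is clear with no force on it.

**Checks that disagreed:**
- **Fingertip height:** the real fingertips sit about 27 mm above the reported TCP. The pictures showed this, and at first the fingers passed over the tab without touching it. I measured it by touching the bare panel gently (about 21 N) and corrected for it from then on.
- **Tab position:** in the last picture the tab lies about 2–3 pixels (roughly 5 mm) from its projected shut position. The first side views showed a similar offset, so I put it down to camera calibration and trusted the stop contact.

I did not view the wiring board side again (lampholder B, link, meter). After the first move across, high above the bench, the arm did not go near it.

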